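Sweep two card boxes under the riser

TASK

Lift the wooden push block off its mat by its sloping handle and use it to sweep the two small card boxes that lie in front of the low riser all the way into the tray underneath it, so that no part of them stands out of the tray's mouth. Touch the boxes with the push block only, do not shift the solder spool or the screw pot, and finally stand the push block back in the middle of its mat and let go.

Things in the scene. Friction and masses are not known exactly. Their poses are not given: they have to be found in the camera images.
- push_block: loose wooden push block, 0.25 kg: a head 40 (x) x 84 (y) x 36 mm high whose flat +x face pushes, with a straight handle, flat-sided, 22 mm wide in y, 26 mm deep, 135 mm long, that rises from the head's middle (30 mm up) and leans back to the block's -x at 35 degrees from vertical. Origin at the centre of the head's underside; z up
- push_block_grip (a point): grip point on the handle's centre line, 63 mm behind (-x) and 120 mm above the block's origin; squeeze along the block's y, gripper leaning back along the handle (35 degrees)
- mat: fixed black rubber mat, 130 x 130 mm, 3 mm thick, on the left, on which the push block stands at the start; origin at the centre of its underside, its top 3 mm above. A fixed bench vice, 80 mm high, stands between the mat and the riser: carry the block over or in front of it
- riser: fixed low wooden shelf on two grey side panels, with an aluminium tray under it; origin on the bench, in the middle of the tray's mouth; +x points into the tray, y along the mouth. Tray inside: y -125 to +125 mm, x 0 to 125 mm, closed by the panels and a back wall; floor 2 mm thick, with a flat 22 mm ramp before the mouth that boxes slide over
- riser_edge (a point): middle of the shelf's front edge, at its underside: 165 mm above the bench and 47 mm before the tray's mouth (overhang). A multimeter lies on the shelf along this edge, to 230 mm above the bench, so an upright gripper cannot come close
- box_a: first card box, 55 (x) x 85 (y) x 35 mm high, 0.05 to 0.1 kg, lying flat on the bench in front of the tray; origin at the centre of its underside, z up
- box_b: second card box, 55 (x) x 85 (y) x 35 mm high, 0.05 to 0.1 kg, lying flat on the bench in front of the tray; origin at the centre of its underside, z up
- solder_spool: bystander: reel of solder, 64 mm across, 40 mm high, standing near the bench's front right corner, to the right of the boxes; origin at the centre of its underside
- screw_pot: bystander: small round steel pot, 57 mm across, 30 mm high, between the mat and the boxes; origin at the centre of its underside
- box_a_corner0 (a point): corner of box_a's underside, at +27.5 mm x, +42.5 mm y in its frame
- box_a_corner1 (a point): corner of box_a's underside, at +27.5 mm x, -42.5 mm y in its frame
- box_a_corner2 (a point): corner of box_a's underside, at -27.5 mm x, +42.5 mm y in its frame
- box_a_corner3 (a point): corner of box_a's underside, at -27.5 mm x, -42.5 mm y in its frame
- box_b_corner0 (a point): corner of box_b's underside, at +27.5 mm x, +42.5 mm y in its frame
- box_b_corner1 (a point): corner of box_b's underside, at +27.5 mm x, -42.5 mm y in its frame
- box_b_corner2 (a point): corner of box_b's underside, at -27.5 mm x, +42.5 mm y in its frame
- box_b_corner3 (a point): corner of box_b's underside, at -27.5 mm x, -42.5 mm y in its frame
Things that resemble listed ones, but are neither listed nor needed, are in the scene too. There is more than one size of the push_block; the job needs the larger.

How it is judged:
By the outcome, as a careful person would: the job done as asked, in the order asked, and still so for the second after the job is handed in, with the robot touching nothing.
It also fails if it takes over 48 s, if anything falls off the work surface, if the arm or the gripper's body presses on something with over 40 N, if the wrist force passes 120 N, or if a joint passes its speed limit or range.

ROBOT

A 6-joint arm with a two-finger parallel gripper is mounted at the origin on a cart in front of the work surface, level with it; the furniture and walls round the work are solid. World frame = base frame: x ahead of the robot, y to its left, z up, the work surface at z = 0. Lengths are in m, angles in rad, forces in N, time in s.
With the tool pointing down it reaches from about 0.3 to 0.85 m from the base axis. Payload 5.4 kg.
Tool frame: the origin (TCP) lies at the very end of the fingers, on their centre line; the grasp point (between the pads) lies 19 mm behind it; z points along the fingers, y is the line along which they close (so a half turn about z gives the same grasp; the last joint's range is limited). The gripper opens to 85 mm and grips with 20 to 120 N. Pads are 22 mm wide; open, the fingers measure 114 mm over their backs; the gripper's body (76 mm by 85 mm) begins 54 mm behind the grasp point. The pads swing forward as they close: fully open they stand 13 mm farther back than shut.
Start: joints at [1.004, 0.158, 1.597, -0, 1.386, -0.21], TCP at [0.201, 0.539, 0.231] pointing down, gripper open.
Joint ranges: [-2.91, 2.91], [-0.94, 2.29], [0.18, 2.7], [-1.29, 4.43], [0.17, 2.64], [-3, 3]. Speed limits (rad/s): [2.57, 2.57, 3.14, 3.14, 3.14, 3.14].

INTERFACE

Orientations are given as a unit quaternion [x, y, z, w].
In Python, from station import ctrl gives the robot as it stands. The module is installed in compiled form; this text tells all that it offers.
- The arm moves only by the tool arm_command, never from a script. Its argument "targets" is a list of rows, each a list of 7 numbers: the turn, a rotation vector about the tool's x, y, z in degrees, then the shift along the tool's x, y, z in m, then the closure, from 0 (fully open) to 1 (shut). In form: [[wx, wy, wz, x, y, z, grip], ...]. A call has 1 to 12 rows; each row shifts and turns the commanded pose from where the row before left it, along the tool's axes as they then stand; what a row does not reach is not made up. A row lasts 1/10 s, in which the tool goes at most 50 mm and 8.59 degrees, less where a joint would pass 70% of its speed; a pose out of reach is approached as far as the arm can. A call with a gripper value outside its range is refused whole. The fingers move at their own pace and stop on an object; "newtons" is the grip in N (left out, the last holds). Time passes only in rows, so rows that do not move let the fingers close. It gives the time, the measured TCP pose, the force, the opening and the grip force at its end, in the units of the state.
- ctrl.sense(): the state, without advancing time (a new reading comes with each control period).
- ctrl.snapshot(name): name is "scene" or "top"; returns the picture (400x640x3 uint8, red, green, blue); there is no depth.
- ctrl.get_calibration(name): a dict with "fovy" (degrees; the focal length in pixels is half the picture's height over the tangent of half this angle, whatever the lens; pixels are square), "cx", "cy" (the principal point, pixels), "R" (3x3) and "t" (3): a world point X has camera coordinates R X + t. Camera axes: x right, y down, z forward; pixel columns grow to the right and rows downward; lengths in m; the calibration is good to about 2 mm. A picture is of the moment at which its call begins. get_calibration takes no time and is no camera call.
- ctrl.finish_job(): hands the job in; it is judged then, once.
The state is a dict: "t": time; "qpos": joint angles; "joint_vel": joint speeds; "effort": joint torques, N m; "tool_pos": TCP position; "orientation": TCP orientation; "contact_force": force on the tool from outside, world axes, zero at the start; "moment": the same for the moment, N m; "opening": opening from 0.0 (shut) to 1.0 (fully open); "grasp_force": force on a finger pad.
Only numpy, scipy, OpenCV 4.12 (cv2) and the standard library are available. Lean on these libraries where they do the work, as an engineer would, in place of code of your own. Each camera call takes 0.05 s, during which the arm holds its last target. There are 200 camera calls.

## Working session

There is one attempt and no reset: what is moved stays moved. The work goes in short steps, Python scripts to look and compute and a tool call to move; the robot and the scene stay as the last step left them, time stands still between calls to the robot, and variables do not carry over. Pictures are saved under pics/ and viewed, at most 10 in all, crops included, and the job is handed in when it is done.

Besides the shell and the picture viewer there is one more tool, called after "Request:" by a JSON object that holds its "fn" and its "kwargs", one argument or row to a line. arm_command: Moves the arm, as the interface text tells. Its arguments: {"type":"object","properties":{"targets":{"type":"array","items":{"type":"array","items":{"type":"number"}}},"newtons":{"type":"number"}},"required":["targets"]}

```bash
mkdir -p pics
python3 - <<'E'
from station import ctrl
import cv2,json
for n in("scene","top"):
    im=ctrl.snapshot(n); cv2.imwrite(f"pics/{n}0.png",im[:,:,::-1]); c=ctrl.get_calibration(n); print(n,c)
s=ctrl.sense();print(s)
E
```

```text
scene {'fovy': 44.683864669938764, 'cx': 308.9229118135205, 'cy': 197.73668349718906, 'R': array([[-0.99800048, -0.06319461, -0.00121879],
       [-0.05073919,  0.81249893, -0.5807504 ],
       [ 0.03769056, -0.57952734, -0.81408076]]), 't': array([0.52002488, 0.05532153, 1.53818574])}
top {'fovy': 52.36438370317758, 'cx': 318.8876756889518, 'cy': 205.1033066947418, 'R': array([[-0.00695332, -0.99980654,  0.01839926],
       [-0.98964908,  0.00424287, -0.14344582],
       [ 0.14334   , -0.01920624, -0.98948712]]), 't': array([0.01858647, 0.5488483 , 1.37929166])}
{'t': 0.1, 'qpos': array([ 1.00387276e+00,  1.58976633e-01,  1.59811902e+00,  2.71015775e-05,
        1.38617878e+00, -2.10097121e-01]), 'joint_vel': array([-9.69843112e-06, -1.94041510e-03, -6.47780748e-04,  7.93059565e-04,
        1.00500963e-04, -1.02194404e-03]), 'effort': array([-4.96537941e-04, -3.96992826e+01, -3.32336891e+01, -2.52426635e-04,
        4.28365369e-03,  1.59909359e-05]), 'tool_pos': array([0.20056463, 0.53831401, 0.23041426]), 'orientation': array([ 1.77470605e-01,  9.84125743e-01, -7.73175398e-04, -3.30862905e-04]), 'contact_force': array([-0.40933834,  0.18625113,  0.20925568]), 'moment': array([-0.00685783, -0.0238252 ,  0.03044843]), 'grasp_force': 0.0, 'opening': 1.000816559693679}
```

View pics/scene0.png

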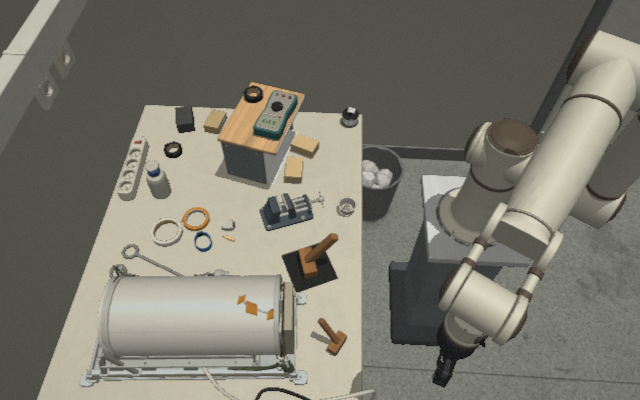

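View pics/top0.png

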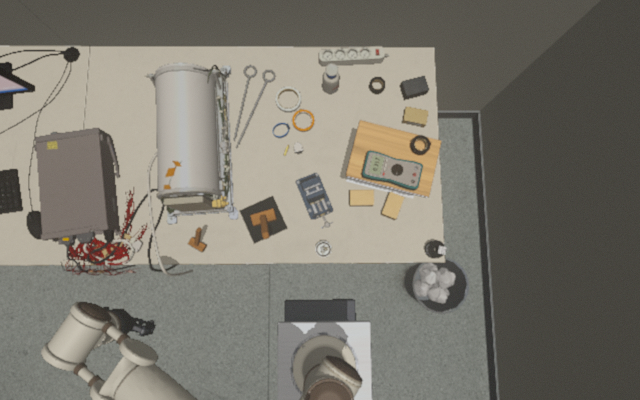

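The top view shows the push block candidates at (264,220), on the black mat, and (198,238), off the mat and smaller. The one on the mat fits the description, being larger. The boxes in front of the riser are at (361,198) and (394,206). The one at (415,116) lies behind the riser and is a decoy. The spool is at (435,249) and the pot at (323,248). I'll confirm in an enlarged crop.

Run:
```python
import cv2,numpy as np
im=cv2.imread("pics/top0.png")
a=cv2.resize(im[170:270,180:310],None,fx=6,fy=6,interpolation=cv2.INTER_CUBIC);cv2.imwrite("pics/c1.png",a[:600,:800])
b=cv2.resize(im[115:265,310:460],None,fx=4,fy=4,interpolation=cv2.INTER_CUBIC);cv2.imwrite("pics/c2.png",b)
im=cv2.imread("pics/scene0.png")
b=cv2.resize(im[80:280,215:370],None,fx=3,fy=3,interpolation=cv2.INTER_CUBIC);cv2.imwrite("pics/c3.png",b)
```

```text
(no output)
```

View pics/c1.png

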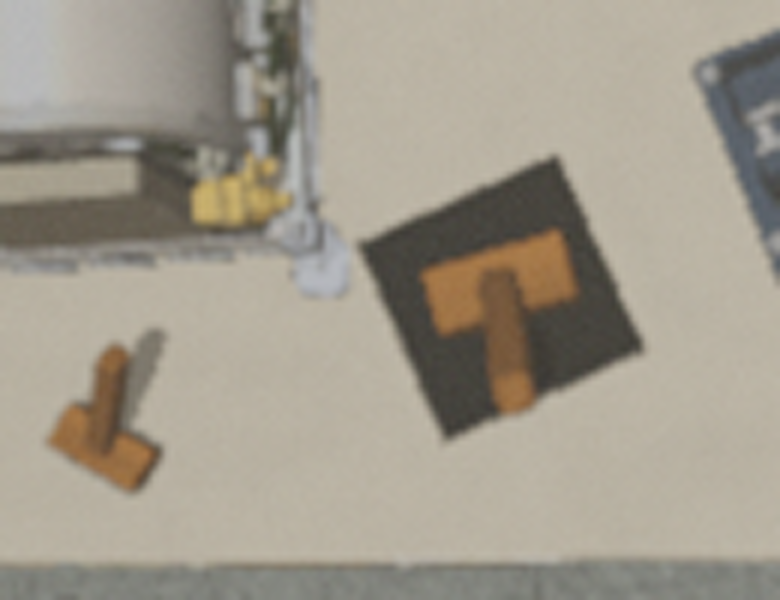

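View pics/c2.png

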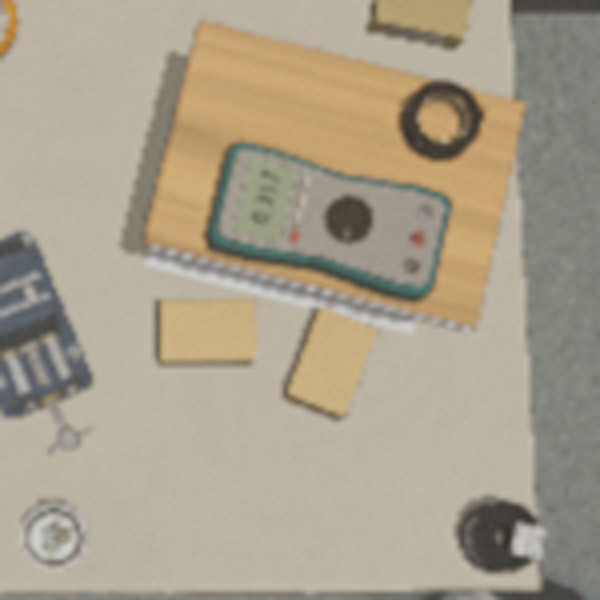

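View pics/c3.png

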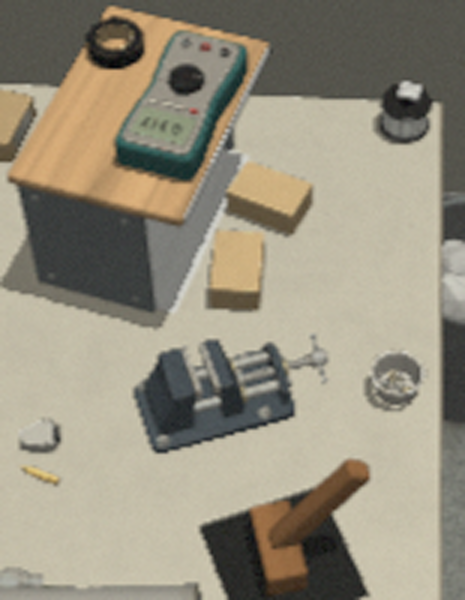

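The crop confirms it: the block on the mat (head about (265,218), handle tip about (265,236)) is clearly the larger. The two boxes show their tops at about (361,197) and (393,205), with the riser's front edge running from (347,177) to (428,197).

```bash
cat > h.py <<'E'
import numpy as np
from station import ctrl
from scipy.spatial.transform import Rotation as Rot
def cal(n):
    c=ctrl.get_calibration(n); return c,200/np.tan(np.radians(c["fovy"]/2))
def bp(n,p,z,off=(0,0),k=1):
    c,f=cal(n); p=(np.asarray(p,float)+.5)/k-.5+np.array(off)
    d=np.c_[(p[:,0]-c["cx"])/f,(p[:,1]-c["cy"])/f,np.ones(len(p))]@c["R"]
    o=-c["R"].T@c["t"]; return o+d*((z-o[2])/d[:,2])[:,None]
def pj(n,X):
    c,f=cal(n); q=np.atleast_2d(X)@c["R"].T+c["t"]; return q[:,:2]/q[:,2:]*f+[c["cx"],c["cy"]]
E
python3 - <<'E'
from h import *
np.set_printoptions(precision=4,suppress=True)
def show(l,P):
    print(l);print(P[:,:2]);print(" mean",P[:,:2].mean(0)); e=P[1]-P[0];print(" edge ang",np.degrees(np.arctan2(e[1],e[0])),[round(float(np.linalg.norm(P[i]-P[i-1])),4) for i in range(len(P))])
A=dict(off=(180,170),k=6);B=dict(off=(310,115),k=4);C=dict(off=(215,80),k=3)
show("mat",bp("top",[(447,438),(360,243),(555,157),(643,350)],.003,**A))
show("head",bp("top",[(440,335),(420,270),(560,230),(580,297)],.039,**A))
show("handle tip",bp("top",[(513,392),(513,392)],.143,**A))
show("shelf edge bottom z.165",bp("top",[(475,329),(147,250)],.165,**B))
show("shelf top z.18",bp("top",[(475,327),(147,245),(200,20),(525,102)],.18,**B))
show("ramp front z0",bp("top",[(410,331),(145,262)],.0,**B))
show("boxL",bp("top",[(159,361),(157,298),(255,301),(253,361)],.035,**B))
show("boxR",bp("top",[(287,390),(318,308),(375,328),(342,414)],.035,**B))
show("sc boxL",bp("scene",[(209,290),(213,230),(264,232),(260,295)],.035,**C))
show("sc boxR",bp("scene",[(226,189),(248,164),(311,192),(294,218)],.035,**C))
show("pot",bp("top",[(52,535)],.03,**B) .repeat(2,0))
show("spool",bp("top",[(492,535)],.04,**B).repeat(2,0))
E
```

```text
mat
[[0.4219 0.2439]
 [0.5375 0.2972]
 [0.5888 0.1823]
 [0.473  0.1293]]
 mean [0.5053 0.2132]
 edge ang 24.738087785157077 [0.1255, 0.1273, 0.1259, 0.1273]
head
[[0.4791 0.2438]
 [0.5168 0.256 ]
 [0.5398 0.1755]
 [0.5007 0.1636]]
 mean [0.5091 0.2097]
 edge ang 17.825174262602417 [0.0831, 0.0396, 0.0837, 0.0409]
handle tip
[[0.4386 0.1898]
 [0.4386 0.1898]]
 mean [0.4386 0.1898]
 edge ang 0.0 [0.0, 0.0]
shelf edge bottom z.165
[[ 0.5559 -0.3328]
 [ 0.6212 -0.071 ]]
 mean [ 0.5885 -0.2019]
 edge ang 75.99300957022935 [0.2698, 0.2698]
shelf top z.18
[[ 0.555  -0.3284]
 [ 0.622  -0.0697]
 [ 0.8081 -0.1159]
 [ 0.739  -0.3775]]
 mean [ 0.681  -0.2229]
 edge ang 75.48409673308912 [0.1905, 0.2673, 0.1918, 0.2706]
ramp front z0
[[ 0.5814 -0.3222]
 [ 0.6457 -0.0837]]
 mean [ 0.6135 -0.2029]
 edge ang 74.92393197929363 [0.247, 0.247]
boxL
[[ 0.5499 -0.0914]
 [ 0.606  -0.0907]
 [ 0.603  -0.1771]
 [ 0.5496 -0.174 ]]
 mean [ 0.5771 -0.1333]
 edge ang 0.7871324846651578 [0.0826, 0.0561, 0.0865, 0.0535]
boxR
[[ 0.5238 -0.2031]
 [ 0.5966 -0.2327]
 [ 0.5785 -0.2825]
 [ 0.5025 -0.2507]]
 mean [ 0.5503 -0.2423]
 edge ang -22.09825913485922 [0.0522, 0.0785, 0.053, 0.0824]
sc boxL
[[ 0.607  -0.091 ]
 [ 0.6105 -0.1761]
 [ 0.5533 -0.1768]
 [ 0.5513 -0.0876]]
 mean [ 0.5805 -0.1329]
 edge ang -87.70733356906752 [0.0559, 0.0852, 0.0572, 0.0892]
sc boxR
[[ 0.6012 -0.2382]
 [ 0.579  -0.2784]
 [ 0.5039 -0.2396]
 [ 0.521  -0.1994]]
 mean [ 0.5513 -0.2389]
 edge ang -118.85189112828735 [0.0891, 0.0459, 0.0845, 0.0437]
pot
[[0.399  0.0034]
 [0.399  0.0034]]
 mean [0.399  0.0034]
 edge ang 0.0 [0.0, 0.0]
spool
[[ 0.3963 -0.376 ]
 [ 0.3963 -0.376 ]]
 mean [ 0.3963 -0.376 ]
 edge ang 0.0 [0.0, 0.0]
```

```bash
cat >> h.py <<'E'
np.set_printoptions(precision=4,suppress=True)
def tool_R(yaw,lean=35):   # yaw deg of the block's x; tool y = block y, z down the handle
    y=np.radians(yaw);l=np.radians(lean);z=np.array([np.sin(l)*np.cos(y),np.sin(l)*np.sin(y),-np.cos(l)]);yy=np.array([-np.sin(y),np.cos(y),0])
    return Rot.from_matrix(np.c_[np.cross(yy,z),yy,z])
def tcp_for(o,yaw,g=(-.063,0,.120),tip=.019):
    R=tool_R(yaw); return np.array(o)+Rot.from_euler('z',yaw,degrees=True).apply(g)+tip*R.as_matrix()[:,2],R
def plan(ps):  # [(p,R)...] from the present pose: turn first, then shift in the turned frame
    s=ctrl.sense();p=s["tool_pos"];R=Rot.from_quat(s["orientation"])
    print("now",s["t"],p,"q",s["qpos"])
    for q,Q in ps:
        d=R.inv()*Q; print("turn",d.as_rotvec(degrees=True),"shift",Q.inv().apply(q-p)); p,R=q,Q
E
python3 - <<'E'
from h import *
p,R=tcp_for((.509,.2097,.003),16); z=R.as_matrix()[:,2]
plan([(p-.1*z,R),(p,R)]); print(p)
E
```

```text
now 0.1 [0.2006 0.5383 0.2304] q [ 1.0039  0.159   1.5981  0.      1.3862 -0.2101]
turn [-11.2084 -33.848  -35.2653] shift [-0.0555 -0.4009  0.089 ]
turn [0. 0. 0.] shift [0.  0.  0.1]
[0.4589 0.1953 0.1074]
```

Request:
{"fn": "arm_command", "kwargs": {
  "targets": [
    [-1.87,-5.64,-5.88,0,0,0,0],
    [-1.87,-5.64,-5.88,0,0,0,0],
    [-1.87,-5.64,-5.88,0,0,0,0],
    [-1.87,-5.64,-5.88,0,0,0,0],
    [-1.87,-5.64,-5.88,0,0,0,0],
    [-1.87,-5.64,-5.88,0,0,0,0],
    [0,0,0,0,0,0,0]
  ],
  "newtons": 50
}}

```text
t: 0.8
tool_pos: [0.1985, 0.5367, 0.2282]
orientation: [-0.135, 0.944, 0.041, 0.297]
contact_force: [-0.1, 0.1, -1.3]
opening: 1.0
grasp_force: 0.0
```

Request:
{"fn": "arm_command", "kwargs": {
  "targets": [
    [0,0,0,-0.0055,-0.04,0,0],
    [0,0,0,-0.0055,-0.04,0,0],
    [0,0,0,-0.0055,-0.04,0.009,0],
    [0,0,0,-0.0055,-0.04,0.01,0],
    [0,0,0,-0.0055,-0.04,0.01,0],
    [0,0,0,-0.0055,-0.04,0.01,0],
    [0,0,0,-0.0055,-0.04,0.01,0],
    [0,0,0,-0.0055,-0.04,0.01,0],
    [0,0,0,-0.0055,-0.04,0.01,0],
    [0,0,0,-0.006,-0.041,0.02,0],
    [0,0,0,0,0,0,0],
    [0,0,0,0,0,0,0]
  ]
}}

```text
t: 2.0
tool_pos: [0.4043, 0.1801, 0.1907]
orientation: [-0.129, 0.945, 0.043, 0.298]
contact_force: [-0.8, 0.3, 0.4]
opening: 1.001
grasp_force: 0.0
```

Run:
```python
from h import *
import cv2
p,R=tcp_for((.509,.2097,.003),16); z=R.as_matrix()[:,2]
plan([(p-.1*z,R),(p,R)])
a=ctrl.snapshot("top")[:,:,::-1][150:280,200:330];b=ctrl.snapshot("scene")[:,:,::-1][200:330,260:390]
cv2.imwrite("pics/g1.png",cv2.resize(np.hstack([a,b]),None,fx=3,fy=3,interpolation=cv2.INTER_CUBIC))
```

```text
now 2.0 [0.4043 0.1801 0.1907] q [ 0.0503 -0.7369  2.4936  0.1829  0.7946 -1.8813]
turn [-0.025   0.0121 -0.4031] shift [ 0.0013 -0.0004  0.0007]
turn [0. 0. 0.] shift [0.  0.  0.1]
```

View pics/g1.png

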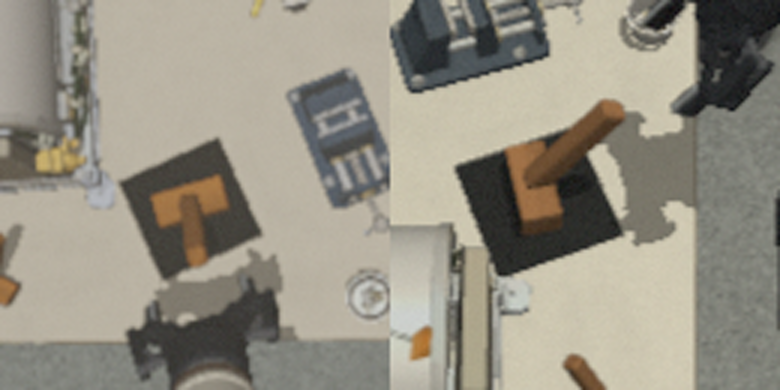

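The gripper is lined up behind the handle: top view crop has the fingers at (145,340) and (268,290), with the handle between them at (197,240). I advance along the handle and close.

Request:
{"fn": "arm_command", "kwargs": {
  "targets": [
    [0,0,0,0.001,0,0.02,0],
    [0,0,0,0,0,0.02,0],
    [0,0,0,0,0,0.02,0],
    [0,0,0,0,0,0.02,0],
    [0,0,0,0,0,0.02,0],
    [0,0,0,0,0,0,0]
  ]
}}

```text
t: 2.7
tool_pos: [0.4556, 0.2001, 0.1052]
orientation: [-0.135, 0.945, 0.044, 0.295]
contact_force: [-0.2, 0.1, -0.9]
opening: 0.996
grasp_force: 0.0
```

Request:
{"fn": "arm_command", "kwargs": {
  "targets": [
    [0,0,0,0,0,0,0.5],
    [0,0,0,0,0,0,0.5],
    [0,0,0,0,0,0,0.6],
    [0,0,0,0,0,0,0.7],
    [0,0,0,0,0,0,0.8],
    [0,0,0,0,0,0,0.9],
    [0,0,0,0,0,0,1],
    [0,0,0,0,0,0,1],
    [0,0,0,0,0,0,1]
  ],
  "newtons": 60
}}

```text
t: 3.6
tool_pos: [0.4583, 0.1975, 0.1088]
orientation: [-0.133, 0.944, 0.043, 0.299]
contact_force: [-6.4, -3.0, 8.3]
opening: 0.254
grasp_force: 60.8
```

Run:
```python
from h import *
import cv2
p,R=tcp_for((.509,.2097,.003),16); plan([(p,R)])
a=ctrl.snapshot("top")[:,:,::-1][170:270,210:310]
cv2.imwrite("pics/g2.png",cv2.resize(a,None,fx=6,fy=6,interpolation=cv2.INTER_CUBIC))
```

```text
now 3.6 [0.4583 0.1975 0.1088] q [ 0.0974 -0.3147  2.4217  0.2488  0.4412 -1.9454]
turn [ 0.0593  0.1425 -0.0286] shift [ 0.0008 -0.0023  0.0012]
```

View pics/g2.png

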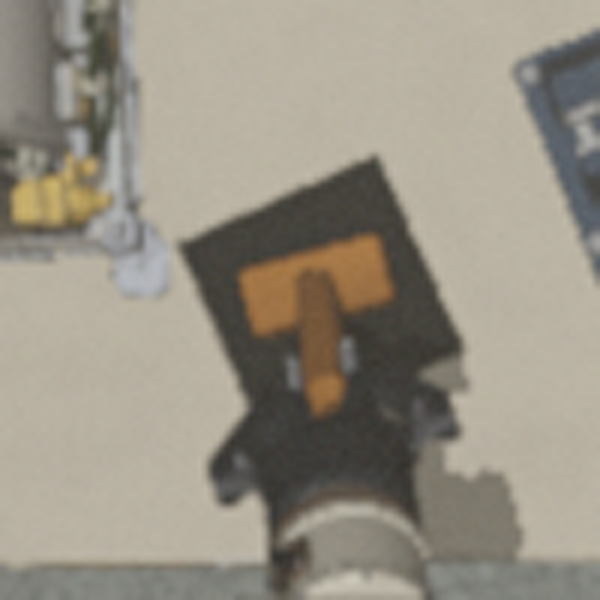

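The grip is firm at 60 N and the head, with corners at about (240,268) and (397,297), hasn't moved. Lifting it.

Request:
{"fn": "arm_command", "kwargs": {
  "targets": [
    [0,0,0,-0.006,0,-0.008,1],
    [0,0,0,-0.0115,0,-0.0164,1],
    [0,0,0,-0.0115,0,-0.0164,1],
    [0,0,0,-0.0115,0,-0.0164,1],
    [0,0,0,-0.0115,0,-0.0164,1],
    [0,0,0,-0.0115,0,-0.0164,1],
    [0,0,0,-0.006,0,-0.008,1],
    [0,0,0,0,0,0,1]
  ]
}}

```text
t: 4.45
tool_pos: [0.4589, 0.1975, 0.2295]
orientation: [-0.133, 0.944, 0.042, 0.299]
contact_force: [0.8, 0.6, -2.8]
opening: 0.254
grasp_force: 59.1
```

```bash
cat >> h.py <<'E'
G=(-.0521,.00225,.1058); M=np.array([.634,-.2135,0]); YR=-14.5
def btcp(o,yaw): return np.array(o)+Rot.from_euler('z',yaw,degrees=True).apply(G),tool_R(yaw)
def rf(x,y,z): return btcp(M+Rot.from_euler('z',YR,degrees=True).apply((x,y,0))+[0,0,z],YR)  # block origin in the riser frame
def block():
    s=ctrl.sense();R=Rot.from_quat(s["orientation"]);m=R.as_matrix();yaw=np.degrees(np.arctan2(-m[0,1],m[1,1]))
    o=s["tool_pos"]-Rot.from_euler('z',yaw,degrees=True).apply(G)
    print("block",o,yaw,"riser frame",Rot.from_euler('z',-YR,degrees=True).apply(o-M),"F",s["contact_force"])
E
python3 - <<'E'
from h import *
plan([rf(-.175,.062,.13),rf(-.175,.062,.006)]);block()
E
```

```text
now 4.45 [0.4589 0.1975 0.2295] q [ 0.0973 -0.5333  2.3064  0.1516  0.768  -1.8292]
turn [17.5722  0.1752 24.9422] shift [-0.0407 -0.2898  0.0209]
turn [0. 0. 0.] shift [0.0711 0.     0.1016]
block [0.5096 0.2097 0.1237] 16.010574981105343 riser frame [-0.2264  0.3785  0.1237] F [ 0.7885  0.6092 -2.7915]
```

Request:
{"fn": "arm_command", "kwargs": {
  "targets": [
    [4.39,0.05,6.24,0,0,0,1],
    [4.39,0.05,6.24,0,0,0,1],
    [4.39,0.05,6.24,0,0,0,1],
    [4.39,0.05,6.24,0,0,0,1],
    [0,0,0,-0.008,-0.02,0,1],
    [0,0,0,-0.008,-0.04,0,1],
    [0,0,0,-0.008,-0.045,0,1],
    [0,0,0,-0.008,-0.045,0,1],
    [0,0,0,-0.008,-0.045,0.005,1],
    [0,0,0,0,-0.045,0.005,1],
    [0,0,0,0,-0.03,0.01,1],
    [0,0,0,0,-0.02,0,1]
  ]
}}

```text
t: 5.65
tool_pos: [0.4617, -0.0983, 0.2295]
orientation: [0.064, 0.954, -0.02, 0.291]
contact_force: [-0.1, 0.2, -2.9]
opening: 0.251
grasp_force: 60.2
```

Run:
```python
from h import *
plan([rf(-.175,.062,.006)]);block()
```

```text
now 5.65 [ 0.4617 -0.0983  0.2295] q [-0.6601 -0.6335  2.3568  0.3588  0.923  -2.2434]
turn [ 3.8379 -1.0547  5.6886] shift [ 0.0933 -0.0041  0.0784]
block [ 0.513  -0.1075  0.1237] -7.638188716022729 riser frame [-0.1437  0.0723  0.1237] F [-0.0604  0.1771 -2.8933]
```

Request:
{"fn": "arm_command", "kwargs": {
  "targets": [
    [1.9,-0.5,2.85,0,0,0,1],
    [1.9,-0.5,2.85,0,0,0,1],
    [0,0,0,0,0,0,1]
  ]
}}

```text
t: 5.95
tool_pos: [0.4623, -0.0955, 0.2303]
orientation: [0.119, 0.946, -0.037, 0.298]
contact_force: [0.0, -0.1, -2.5]
opening: 0.25
grasp_force: 60.5
```

Run:
```python
from h import *
plan([rf(-.175,.062,.12),rf(-.175,.062,.006)]);block()
```

```text
now 5.95 [ 0.4623 -0.0955  0.2303] q [-0.5926 -0.653   2.3721  0.2589  0.8567 -2.0275]
turn [ 0.1497 -0.0068  0.1759] shift [ 0.0283 -0.007  -0.0143]
turn [0. 0. 0.] shift [0.0654 0.     0.0934]
block [ 0.5123 -0.1106  0.1245] -14.27001433055386 riser frame [-0.1436  0.0692  0.1245] F [ 0.0486 -0.1295 -2.5083]
```

Request:
{"fn": "arm_command", "kwargs": {
  "targets": [
    [0,0,0,0.014,-0.0035,-0.007,1],
    [0,0,0,0.014,-0.0035,-0.007,1],
    [0,0,0,0.0085,0,0.0122,1],
    [0,0,0,0.0115,0,0.0164,1],
    [0,0,0,0.0115,0,0.0164,1],
    [0,0,0,0.0115,0,0.0164,1],
    [0,0,0,0.0085,0,0.0122,1],
    [0,0,0,0,0,0,1]
  ]
}}

```text
t: 6.75
tool_pos: [0.4299, -0.0939, 0.1341]
orientation: [0.118, 0.947, -0.036, 0.297]
contact_force: [-0.2, 1.1, -3.2]
opening: 0.249
grasp_force: 60.6
```

Run:
```python
from h import *
import cv2
plan([rf(-.175,.062,.006),rf(-.003,.062,.006)]);block()
a=ctrl.snapshot("top")[:,:,::-1][150:270,310:450];b=ctrl.snapshot("scene")[:,:,::-1][110:230,255:395]
cv2.imwrite("pics/g3.png",cv2.resize(np.hstack([a,b]),None,fx=2.85,fy=2.85,interpolation=cv2.INTER_CUBIC))
```

```text
now 6.75 [ 0.4299 -0.0939  0.1341] q [-0.6637 -0.6588  2.5697  0.3689  0.6993 -2.2053]
turn [ 0.2738 -0.2103  0.1775] shift [ 0.0124 -0.0004  0.0185]
turn [0. 0. 0.] shift [-0.1409 -0.      0.0987]
block [ 0.4798 -0.1089  0.0283] -14.197793662583003 riser frame [-0.1755  0.0627  0.0283] F [-0.1866  1.0645 -3.2484]
```

View pics/g3.png

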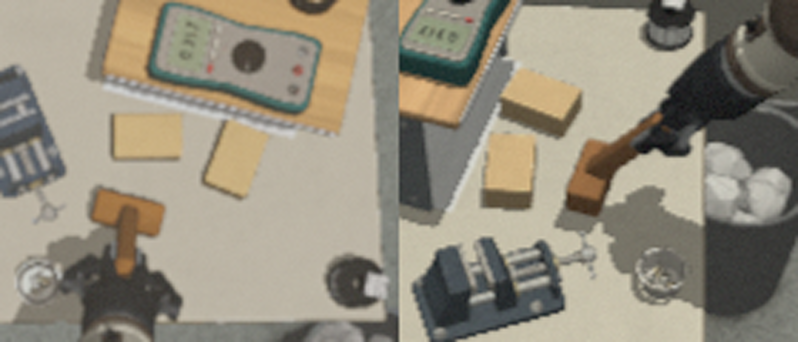

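The head sits at (128,212) in the left half, directly behind the left box at (147,137) along the riser's push direction. I lower it and push.

Request:
{"fn": "arm_command", "kwargs": {
  "targets": [
    [0.1,-0.1,0.1,0.006,0,0.009,1],
    [0.1,-0.1,0,0.006,0,0.009,1],
    [0,0,0,-0.0082,0,0.0057,1],
    [0,0,0,-0.0082,0,0.0057,1],
    [0,0,0,-0.0082,0,0.0057,1],
    [0,0,0,-0.0082,0,0.0057,1],
    [0,0,0,-0.0082,0,0.0057,1],
    [0,0,0,-0.0082,0,0.0057,1],
    [0,0,0,0,0,0,1]
  ]
}}

```text
t: 7.75
tool_pos: [0.4922, -0.1116, 0.119]
orientation: [0.119, 0.945, -0.04, 0.303]
contact_force: [0.3, -0.2, -1.9]
opening: 0.25
grasp_force: 60.6
```

Run:
```python
from h import *
plan([rf(-.003,.062,.006)]);block()
```

```text
now 7.75 [ 0.4922 -0.1116  0.119 ] q [-0.5798 -0.3299  2.4118  0.3974  0.4972 -2.1956]
turn [-0.1263  0.5595  0.1452] shift [-0.0841  0.0011  0.0677]
block [ 0.542  -0.1268  0.0132] -14.45442218744406 riser frame [-0.1107  0.0609  0.0132] F [ 0.2672 -0.2444 -1.9294]
```

Request:
{"fn": "arm_command", "kwargs": {
  "targets": [
    [0,0.5,0,0.004,0.001,0.0055,1],
    [0,0,0,-0.008,0,0.0056,1],
    [0,0,0,-0.008,0,0.0056,1],
    [0,0,0,-0.008,0,0.0056,1],
    [0,0,0,-0.008,0,0.0056,1],
    [0,0,0,-0.008,0,0.0056,1],
    [0,0,0,-0.008,0,0.0056,1],
    [0,0,0,0,0,0,1]
  ]
}}

```text
t: 8.55
tool_pos: [0.5481, -0.1248, 0.1106]
orientation: [0.12, 0.946, -0.039, 0.298]
contact_force: [0.6, 0.1, -1.9]
opening: 0.251
grasp_force: 60.5
```

Run:
```python
from h import *
plan([rf(-.003,.062,.006)]);block()
```

```text
now 8.55 [ 0.5481 -0.1248  0.1106] q [-0.5238 -0.1111  2.2522  0.3686  0.4333 -2.1333]
turn [-0.1163 -0.054   0.0972] shift [-0.0418 -0.0001  0.0278]
block [ 0.598  -0.1401  0.0048] -14.487034292034277 riser frame [-0.0532  0.0621  0.0048] F [ 0.5867  0.1023 -1.918 ]
```

Request:
{"fn": "arm_command", "kwargs": {
  "targets": [
    [0,0,0,-0.0075,0,0.0022,1],
    [0,0,0,-0.0082,0,0.0057,1],
    [0,0,0,-0.0082,0,0.0057,1],
    [0,0,0,-0.0082,0,0.0057,1],
    [0,0,0,-0.0082,0,0.0057,1],
    [0,0,0,0,0,0,1]
  ]
}}

```text
t: 9.15
tool_pos: [0.5947, -0.137, 0.1133]
orientation: [0.12, 0.946, -0.039, 0.298]
contact_force: [0.5, -0.3, -3.3]
opening: 0.246
grasp_force: 60.5
```

Run:
```python
from h import *
import cv2
plan([rf(-.003,.062,.006)]);block()
a=ctrl.snapshot("top")[:,:,::-1][150:250,330:450];b=ctrl.snapshot("scene")[:,:,::-1][110:210,255:375]
cv2.imwrite("pics/g4.png",cv2.resize(np.hstack([a,b]),None,fx=3.3,fy=3.3,interpolation=cv2.INTER_CUBIC))
```

```text
now 9.15 [ 0.5947 -0.137   0.1133] q [-0.4931  0.0185  2.122   0.3319  0.4244 -2.0746]
turn [-0.126  -0.0176  0.0965] shift [-0.0008 -0.      0.0024]
block [ 0.6446 -0.1522  0.0075] -14.493208872141963 riser frame [-0.0051  0.062   0.0075] F [ 0.5422 -0.3137 -3.2607]
```

View pics/g4.png

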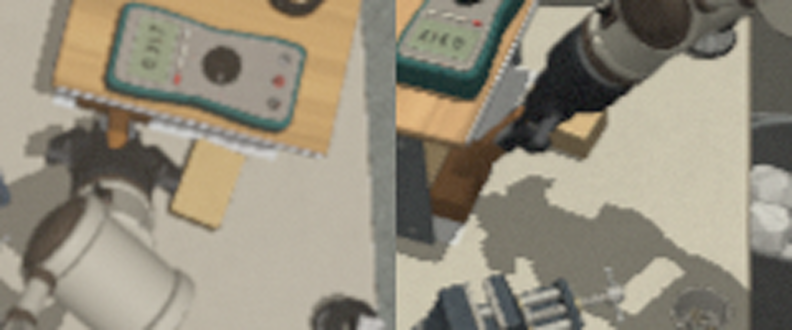

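The left box is out of sight behind the head, under the shelf. I push 7 mm farther for margin, then back out.

Request:
{"fn": "arm_command", "kwargs": {
  "targets": [
    [0,0,0,-0.003,0,0.002,1],
    [0,0,0,-0.003,0,0.002,1],
    [0,0,0,0,0,0,1],
    [0,0,0,0.008,0,-0.0057,1],
    [0,0,0,0.0164,0,-0.0115,1],
    [0,0,0,0.02,0,-0.014,1],
    [0,0,0,0.02,0,-0.014,1],
    [0,0,0,0.02,0,-0.014,1],
    [0,0,0,0.02,0,-0.014,1],
    [0,0,0,0.0164,0,-0.0115,1],
    [0,0,0,0.016,0,-0.0115,1],
    [0,0,0,0,0,0,1]
  ]
}}

```text
t: 10.45
tool_pos: [0.4363, -0.0953, 0.1124]
orientation: [0.12, 0.946, -0.039, 0.297]
contact_force: [0.3, 0.0, -2.7]
opening: 0.25
grasp_force: 60.5
```

Run:
```python
from h import *
block();plan([rf(-.175,.062,.06),rf(-.175,-.047,.06),rf(-.175,-.047,.007)])
```

```text
block [ 0.4862 -0.1105  0.0066] -14.493019913980957 riser frame [-0.1689  0.0627  0.0066] F [ 0.3124  0.033  -2.7458]
now 10.45 [ 0.4363 -0.0953  0.1124] q [-0.6445 -0.5671  2.5694  0.3918  0.6024 -2.2267]
turn [-0.1144 -0.1127  0.0885] shift [-0.0256 -0.0007 -0.0473]
turn [0. 0. 0.] shift [-0.    -0.109 -0.   ]
turn [0. 0. 0.] shift [0.0304 0.     0.0434]
```

Request:
{"fn": "arm_command", "kwargs": {
  "targets": [
    [0,0,0,-0.0135,0,-0.02,1],
    [0,0,0,-0.0135,0,-0.02,1],
    [0,0,0,0,-0.018,0,1],
    [0,0,0,0,-0.022,0,1],
    [0,0,0,0,-0.025,0,1],
    [0,0,0,0,-0.025,0,1],
    [0,0,0,0,-0.02,0,1],
    [0,0,0,0,0,0,1]
  ]
}}

```text
t: 11.25
tool_pos: [0.4097, -0.2053, 0.1626]
orientation: [0.122, 0.946, -0.041, 0.298]
contact_force: [0.2, 0.9, -2.1]
opening: 0.251
grasp_force: 60.6
```

Run:
```python
from h import *
block();plan([rf(-.17,-.047,.007),rf(-.000,-.047,.007)])
```

```text
block [ 0.4595 -0.2207  0.0568] -14.740772506381065 riser frame [-0.1672 -0.0507  0.0568] F [ 0.182   0.879  -2.1272]
now 11.25 [ 0.4097 -0.2053  0.1626] q [-1.0139 -0.5969  2.4783  0.5398  0.8639 -2.6019]
turn [-0.3357 -0.0439 -0.059 ] shift [0.0309 0.0035 0.0392]
turn [0. 0. 0.] shift [-0.1393 -0.      0.0975]
```

Request:
{"fn": "arm_command", "kwargs": {
  "targets": [
    [-0.3,0,0,0.0075,0.001,0.01,1],
    [0,0,0,0.0075,0.001,0.01,1],
    [0,0,0,0.0075,0.001,0.01,1],
    [0,0,0,0.0075,0,0.009,1],
    [0,0,0,0,0,0,1]
  ]
}}

```text
t: 11.75
tool_pos: [0.408, -0.1971, 0.1107]
orientation: [0.119, 0.947, -0.035, 0.296]
contact_force: [0.4, -0.0, -2.0]
opening: 0.254
grasp_force: 60.7
```

Run:
```python
from h import *
block();plan([rf(-.000,-.047,.007)]);print(pj("top",M))
```

```text
block [ 0.4579 -0.2121  0.0049] -14.268932128719298 riser frame [-0.1708 -0.0427  0.0049] F [ 0.3728 -0.0003 -2.0102]
now 11.75 [ 0.408  -0.1971  0.1107] q [-1.0101 -0.4973  2.5327  0.6225  0.7456 -2.7186]
turn [ 0.3469 -0.2792  0.04  ] shift [-0.1411 -0.0041  0.0963]
[[381.696  183.1694]]
```

Request:
{"fn": "arm_command", "kwargs": {
  "targets": [
    [0.3,-0.2,0,-0.0087,-0.002,0.0027,1],
    [0,0,0,-0.0087,-0.002,0.0063,1],
    [0,0,0,-0.009,0,0.0063,1],
    [0,0,0,-0.009,0,0.0063,1],
    [0,0,0,-0.009,0,0.0063,1],
    [0,0,0,-0.009,0,0.0063,1],
    [0,0,0,-0.009,0,0.0063,1],
    [0,0,0,-0.009,0,0.0063,1],
    [0,0,0,-0.009,0,0.0063,1],
    [0,0,0,0,0,0,1]
  ]
}}

```text
t: 12.75
tool_pos: [0.5023, -0.2271, 0.1169]
orientation: [0.119, 0.946, -0.039, 0.3]
contact_force: [0.4, 1.0, -1.4]
opening: 0.252
grasp_force: 60.7
```

Run:
```python
from h import *
block();plan([rf(-.000,-.047,.007)])
```

```text
block [ 0.5522 -0.2423  0.0111] -14.435992428346363 riser frame [-0.072  -0.0483  0.0111] F [ 0.3717  0.955  -1.3668]
now 12.75 [ 0.5023 -0.2271  0.1169] q [-0.8245 -0.1494  2.2727  0.6134  0.569  -2.5923]
turn [-0.1092  0.2024  0.155 ] shift [-0.0566  0.0014  0.0446]
```

Request:
{"fn": "arm_command", "kwargs": {
  "targets": [
    [0,0.2,0.1,-0.007,0.001,0.0075,1],
    [0,0,0,-0.0083,0,0.0062,1],
    [0,0,0,-0.0083,0,0.0062,1],
    [0,0,0,-0.0083,0,0.0062,1],
    [0,0,0,-0.0083,0,0.0062,1],
    [0,0,0,-0.0083,0,0.0062,1],
    [0,0,0,-0.0083,0,0.0062,1],
    [0,0,0,0,0,0,1]
  ]
}}

```text
t: 13.55
tool_pos: [0.5722, -0.2446, 0.1119]
orientation: [0.121, 0.946, -0.039, 0.298]
contact_force: [-0.4, -0.8, -2.6]
opening: 0.253
grasp_force: 60.6
```

Run:
```python
from h import *
block();plan([rf(.002,-.047,.007)])
```

```text
block [ 0.6221 -0.2599  0.0061] -14.555061372509844 riser frame [ 0.0001 -0.0479  0.0061] F [-0.4272 -0.8133 -2.575 ]
now 13.55 [ 0.5722 -0.2446  0.1119] q [-0.7308  0.0594  2.0827  0.5638  0.5116 -2.4759]
turn [-0.1145 -0.0461  0.0129] shift [-0.0021  0.0008  0.0004]
```

Two more millimetres, back out, then look into the tray.

Request:
{"fn": "arm_command", "kwargs": {
  "targets": [
    [0,0,0,-0.002,0,0.001,1],
    [0,0,0,0,0,0,1],
    [0,0,0,0.008,0,-0.0057,1],
    [0,0,0,0.0164,0,-0.0115,1],
    [0,0,0,0.02,0,-0.014,1],
    [0,0,0,0.02,0,-0.014,1],
    [0,0,0,0.02,0,-0.014,1],
    [0,0,0,0.02,0,-0.014,1],
    [0,0,0,0.0164,0,-0.0115,1],
    [0,0,0,0.008,0,-0.0055,1],
    [0,0,0,-0.0115,0,-0.0164,1],
    [0,0,0,0,0,0,1]
  ]
}}

```text
t: 14.75
tool_pos: [0.4213, -0.2065, 0.1345]
orientation: [0.121, 0.946, -0.041, 0.299]
contact_force: [1.2, -0.0, -1.1]
opening: 0.252
grasp_force: 60.7
```

Run:
```python
from h import *
import cv2
block()
a=ctrl.snapshot("top")[:,:,::-1][140:260,330:450];b=ctrl.snapshot("scene")[:,:,::-1][80:200,255:375]
cv2.imwrite("pics/g5.png",cv2.resize(np.hstack([a,b]),None,fx=3.3,fy=3.3,interpolation=cv2.INTER_CUBIC))
# mouth line in both views, in crop pixels
for n,o in(("top",(330,140)),("scene",(255-120,80))):
    X=[M+Rot.from_euler('z',YR,degrees=True).apply((0,y,.004)) for y in(-.12,.12)]
    print(n,(pj(n,np.array(X))-o)*3.3)
```

```text
block [ 0.4712 -0.2219  0.0287] -14.645940315181322 riser frame [-0.1556 -0.0489  0.0287] F [ 1.1913 -0.0481 -1.1125]
top [[277.903  168.3716]
 [ 64.8418 115.1844]]
scene [[517.1086 163.0778]
 [438.2818 329.149 ]]
```

View pics/g5.png

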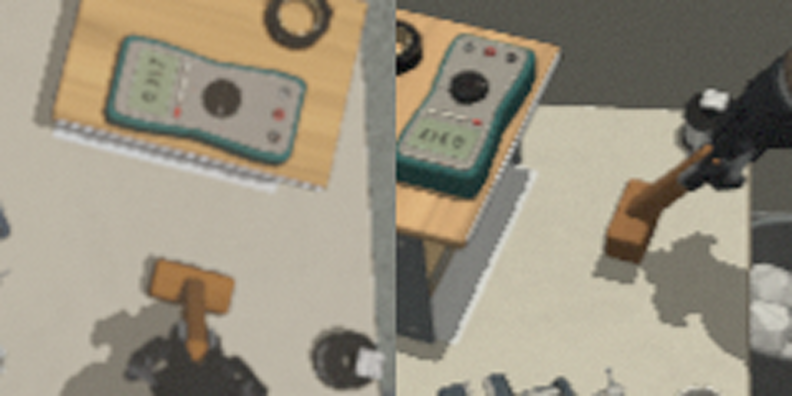

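Both boxes are gone from the bench. Only a sliver of the left one shows, at (432,255), well inside the mouth line at about column 473 on that row. I check the mouth estimate against the ramp's edge and plan the return.

Run:
```python
from h import *
r=Rot.from_euler('z',YR,degrees=True)
for P in [(-.022,-.125,0),(-.022,.125,0),(.022,.02,.037),(.022,.02,.002),(.022,.1,.037),(.0,.02,.037)]: print(P,((pj("scene",M+r.apply(P))-(135,80))*3.3)[0])
plan([btcp((.5053,.2132,.13),16)])
print("up",Rot.from_quat(ctrl.sense()["orientation"]).inv().apply([0,0,.1]))
```

```text
(-0.022, -0.125, 0) [537.7837 167.0157]
(-0.022, 0.125, 0) [457.2622 340.7184]
(0.022, 0.02, 0.037) [450.833  230.8478]
(0.022, 0.02, 0.002) [452.9654 252.9894]
(0.022, 0.1, 0.037) [422.5407 288.4772]
(0.0, 0.02, 0.037) [470.9498 235.89  ]
now 14.85 [ 0.4209 -0.2053  0.1324] q [-0.9812 -0.4869  2.48    0.5861  0.7554 -2.6518]
turn [-17.6594  -0.0669 -24.9572] shift [-0.1776  0.3813 -0.0019]
up [-0.0573 -0.0003 -0.0819]
```

Request:
{"fn": "arm_command", "kwargs": {
  "targets": [
    [0,0,0,-0.0115,0,-0.0164,1],
    [0,0,0,-0.0115,0,-0.0164,1],
    [0,0,0,-0.0115,0,-0.0164,1],
    [0,0,0,-0.0115,0,-0.0164,1],
    [0,0,0,-0.0115,0,-0.0164,1],
    [0,0,0,0,0,0,1]
  ]
}}

```text
t: 15.45
tool_pos: [0.4222, -0.206, 0.2346]
orientation: [0.12, 0.946, -0.04, 0.299]
contact_force: [1.2, -0.8, -2.4]
opening: 0.249
grasp_force: 60.6
```

Run:
```python
from h import *
block();plan([btcp((.5053,.2132,.125),16)])
p,R=btcp((.5053,.2132,.125),16); s=ctrl.sense(); print("shift in present frame",Rot.from_quat(s["orientation"]).inv().apply(p-s["tool_pos"]))
```

```text
block [ 0.4721 -0.2213  0.1288] -14.54453237066536 riser frame [-0.1548 -0.0481  0.1288] F [ 1.1698 -0.7982 -2.4386]
now 15.45 [ 0.4222 -0.206   0.2346] q [-0.9796 -0.6479  2.3616  0.4692  0.9947 -2.4696]
turn [-17.74     0.053  -24.8659] shift [-0.1152  0.3823  0.0853]
shift in present frame [ 0.0592  0.4021 -0.039 ]
```

The projected ramp edge (457,341) matches the picture, so both boxes lie about 2 cm inside the mouth.

Request:
{"fn": "arm_command", "kwargs": {
  "targets": [
    [0,0,0,0.003,0.02,-0.002,1],
    [0,0,0,0.005,0.034,-0.003,1],
    [0,0,0,0.005,0.036,-0.003,1],
    [0,0,0,0.005,0.036,-0.003,1],
    [0,0,0,0.005,0.036,-0.004,1],
    [0,0,0,0.005,0.036,-0.004,1],
    [0,0,0,0.005,0.036,-0.004,1],
    [0,0,0,0.005,0.036,-0.004,1],
    [0,0,0,0.005,0.036,-0.003,1],
    [0,0,0,0.005,0.036,-0.003,1],
    [0,0,0,0.005,0.034,-0.003,1],
    [0,0,0,0.004,0.026,-0.003,1]
  ]
}}

```text
t: 16.65
tool_pos: [0.454, 0.2039, 0.2277]
orientation: [0.119, 0.947, -0.039, 0.295]
contact_force: [1.1, -1.3, -2.0]
opening: 0.249
grasp_force: 60.6
```

Request:
{"fn": "arm_command", "kwargs": {
  "targets": [
    [-3.5,0,-5,0,0,0,1],
    [-3.5,0,-5,0,0,0,1],
    [-3.5,0,-5,0,0,0,1],
    [-3.5,0,-5,0,0,0,1],
    [-3.5,0,-5,0,0,0,1],
    [0,0,0,0,0,0,1]
  ]
}}

```text
t: 17.25
tool_pos: [0.4546, 0.2002, 0.2282]
orientation: [-0.123, 0.947, 0.039, 0.295]
contact_force: [0.8, -0.4, -2.0]
opening: 0.251
grasp_force: 61.2
```

Run:
```python
from h import *
block();plan([btcp((.5053,.2132,.025),16),btcp((.5053,.2132,.004),16)])
```

```text
block [0.5056 0.2114 0.1224] 14.79471461779215 riser frame [-0.2307  0.3792  0.1224] F [ 0.8249 -0.3876 -2.0263]
now 17.25 [0.4546 0.2002 0.2282] q [ 0.1213 -0.53    2.3033  0.1121  0.7726 -1.7638]
turn [-0.6495 -0.4325 -1.0164] shift [0.0557 0.0008 0.0799]
turn [0. 0. 0.] shift [0.012  0.     0.0172]
```

Turn the small remainder, descend to 2 cm, and check.

Request:
{"fn": "arm_command", "kwargs": {
  "targets": [
    [-0.65,-0.4,-1,0,0,0,1],
    [0,0,0,0.0095,0,0.0135,1],
    [0,0,0,0.0115,0,0.0164,1],
    [0,0,0,0.0115,0,0.0164,1],
    [0,0,0,0.0115,0,0.0164,1],
    [0,0,0,0.0105,0,0.015,1],
    [0,0,0,0,0,0,1],
    [0,0,0,0,0,0,1]
  ]
}}

```text
t: 18.05
tool_pos: [0.4549, 0.2016, 0.135]
orientation: [-0.133, 0.944, 0.042, 0.298]
contact_force: [0.3, -0.1, -2.9]
opening: 0.255
grasp_force: 61.1
```

Run:
```python
from h import *
import cv2
block();plan([btcp((.5053,.2132,.003),16)])
a=ctrl.snapshot("top")[:,:,::-1][170:270,210:310]
cv2.imwrite("pics/g6.png",cv2.resize(a,None,fx=6,fy=6,interpolation=cv2.INTER_CUBIC))
```

```text
block [0.5056 0.2139 0.0292] 16.03267253766353 riser frame [-0.2313  0.3816  0.0292] F [ 0.3195 -0.1451 -2.9402]
now 18.05 [0.4549 0.2016 0.135 ] q [ 0.1131 -0.3811  2.407   0.1935  0.5186 -1.8763]
turn [0.0183 0.0486 0.0271] shift [ 0.0154 -0.0005  0.0212]
```

Request:
{"fn": "arm_command", "kwargs": {
  "targets": [
    [0,0,0,0.0055,0,0.008,1],
    [0,0,0,0.005,0,0.007,1],
    [0,0,0,0.0025,0,0.0035,1],
    [0,0,0,0,0,0,1]
  ]
}}

```text
t: 18.5
tool_pos: [0.4548, 0.2012, 0.112]
orientation: [-0.133, 0.944, 0.042, 0.298]
contact_force: [0.2, 0.3, -2.8]
opening: 0.253
grasp_force: 61.1
```

Run:
```python
from h import *
block();plan([btcp((.5053,.2132,.003),16)])
```

```text
block [0.5055 0.2134 0.0062] 16.063272232231018 riser frame [-0.2313  0.3812  0.0062] F [ 0.1809  0.3123 -2.8092]
now 18.5 [0.4548 0.2012 0.112 ] q [ 0.1117 -0.3269  2.4222  0.2221  0.451  -1.9101]
turn [0.0174 0.0387 0.065 ] shift [ 0.002  -0.0001  0.0025]
```

Request:
{"fn": "arm_command", "kwargs": {
  "targets": [
    [0,0,0,0.001,0,0.0015,1],
    [0,0,0,0.0005,0,0.001,1],
    [0,0,0,0,0,0,1]
  ]
}}

```text
t: 18.8
tool_pos: [0.4559, 0.2013, 0.1105]
orientation: [-0.133, 0.944, 0.042, 0.299]
contact_force: [-0.6, -0.5, -2.9]
opening: 0.247
grasp_force: 61.1
```

Request:
{"fn": "arm_command", "kwargs": {
  "targets": [
    [0,0,0,0.0004,0,0.0008,1],
    [0,0,0,0.0004,0,0.0008,1],
    [0,0,0,0,0,0,1]
  ]
}}

```text
t: 19.1
tool_pos: [0.4565, 0.2014, 0.109]
orientation: [-0.133, 0.944, 0.042, 0.3]
contact_force: [0.2, -0.6, -1.2]
opening: 0.247
grasp_force: 61.2
```

Request:
{"fn": "arm_command", "kwargs": {
  "targets": [
    [0,0,0,0.0003,0,0.0005,1],
    [0,0,0,0,0,0,1],
    [0,0,0,0,0,0,0.7],
    [0,0,0,0,0,0,0.6],
    [0,0,0,0,0,0,0.3],
    [0,0,0,0,0,0,0],
    [0,0,0,0,0,0,0],
    [0,0,0,0,0,0,0]
  ],
  "newtons": 20
}}

```text
t: 19.9
tool_pos: [0.4561, 0.2015, 0.108]
orientation: [-0.133, 0.944, 0.042, 0.299]
contact_force: [-0.1, -0.9, -0.4]
opening: 0.998
grasp_force: 0.0
```

Request:
{"fn": "arm_command", "kwargs": {
  "targets": [
    [0,0,0,0,0,-0.01,0],
    [0,0,0,0,0,-0.02,0],
    [0,0,0,0,0,-0.03,0],
    [0,0,0,0,0,-0.03,0],
    [0,0,0,0,0,-0.02,0],
    [0,0,0,0,0,0,0],
    [0,0,0,0,0,0,0]
  ]
}}

```text
t: 20.6
tool_pos: [0.3955, 0.184, 0.1979]
orientation: [-0.133, 0.944, 0.042, 0.3]
contact_force: [-0.3, 0.0, 0.5]
opening: 0.999
grasp_force: 0.0
```

Run:
```python
from h import *
import cv2
s=ctrl.sense();print(s["t"],s["tool_pos"],s["opening"])
im=ctrl.snapshot("top");old=cv2.imread("pics/top0.png")[:,:,::-1]
def meas(im):
    a=im[185:245,235:295].astype(int);r=(a[:,:,0]-a[:,:,2]>45)&(a[:,:,0]>110)
    dark=(a.max(2)<75); out=[]
    for m in(r,):
        ys,xs=np.nonzero(m); c=cv2.minAreaRect(np.c_[xs,ys][ys<42].astype(np.float32)); out.append(c)
    ys,xs=np.nonzero(m); return out,len(xs),xs.mean()+235,ys.mean()+185
print(meas(old));print(meas(im))
d=lambda a,b,sl:np.abs(a[sl].astype(int)-b[sl]).max(2)
for n,sl in(("pot",np.s_[236:260,311:335]),("spool",np.s_[236:260,424:448])): print(n,(d(im,old,sl)>50).sum())
```

```text
20.6 [0.3955 0.184  0.1979] 0.9993379318592874
([((28.40825653076172, 33.527523040771484), (15.8041353225708, 24.61613655090332), 73.3007583618164)], 360, np.float64(263.0722222222222), np.float64(219.92222222222222))
([((26.245285034179688, 33.85848617553711), (14.697577476501465, 24.450176239013672), 74.05460357666016)], 354, np.float64(261.02542372881356), np.float64(220.590395480226))
pot 0
spool 0
```

The block stands upright within about 4 mm of the mat's centre, and the pot and spool pictures are unchanged. Handing in.

```bash
python3 -c "
from station import ctrl
print(ctrl.finish_job())"
```

```text
the job is handed in; nothing more can be done
None
```

I swept both boxes about 2 cm past the tray's mouth, left the spool and pot where they were, and stood the push block back upright about 4 mm from its mat's centre before handing the job in at 20.7 s; the right-hand box's final position is inferred from the push, since the shelf hid it from both cameras.

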